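Flip open the peg box and sweep the last peg in

ROBOT

A 6-joint arm with a two-finger parallel gripper is mounted at the origin on the work surface. World frame = base frame: x ahead of the robot, y to its left, z up, the work surface at z = 0. Lengths are in m, angles in rad, forces in N, time in s.
With the tool pointing down it reaches from about 0.275 to 0.75 m from the base axis. Payload 10.2 kg.
Tool frame: the origin (TCP) lies midway between the tips of the shut fingers; the grasp point (between the pads) lies 19 mm behind it; z points along the fingers, y is the line along which they close (so a half turn about z gives the same grasp; the last joint's range is limited). The gripper opens to 88 mm and grips with 3 to 60 N. Pads are 18 mm wide; open, the fingers measure 123 mm over their backs; the gripper's body (75 mm by 187 mm) begins 45 mm behind the grasp point.
Start: joints at [-0.223, 0.313, 1.498, -0, 1.331, -0.223], TCP at [0.525, -0, 0.239] pointing down, gripper open.
Joint ranges: [-2.94, 2.94], [-0.97, 2.17], [0.19, 2.56], [-1.23, 4.37], [0.02, 3.11], [-2.88, 2.88]. Speed limits (rad/s): [2.39, 2.39, 3.01, 3.14, 3.14, 3.14].

INTERFACE

Orientations are given as a 3x3 rotation matrix whose columns are the frame's x, y, z axes.
In Python, from workcell import readout, cams, sign_off gives the robot as it stands.
- The arm moves only by the tool servo_tool, never from a script. Its argument "plan" is a list of rows, each an object of numbers: "gripper": the finger opening in mm, from 0 to 88.1; "tx", "ty", "tz": the shift along the tool's x, y, z in mm; "twist": the turn about the tool's z in degrees. A call has 1 to 5 rows; each row is the pose to reach, as a shift and turn from the pose commanded when the call began, along the tool's axes at that moment; what a row does not reach only later rows make up. A row lasts 1/8 s, in which the tool goes at most 62.5 mm and 10.7 degrees, less where a joint would pass 70% of its speed; a pose out of reach is approached as far as the arm can. A call with a gripper value outside its range is refused whole. The fingers move at their own pace and stop on an object; "squeeze" is the grip in N (left out, the last holds). Time passes only in rows, so rows that repeat a pose let the fingers close. It gives the time, the measured TCP pose, the force, the opening and the grip force at its end, in the units of the state.
- readout.observe(): the state, without advancing time (a new reading comes with each control period).
- cams.camera(name): name is "scene" or "side" or "wrist"; returns the picture (384x512x3 uint8, red, green, blue); there is no depth.
- cams.camera_model(name): a dict with "mtx" (3x3 intrinsics, pixels), "cam_to_world" (4x4, takes a point from camera to world coordinates); the wrist camera has in their place "hand_eye" (4x4, takes a point from camera to tool coordinates, whose origin is the TCP and whose axes are the flange's). Camera axes: x right, y down, z forward; pixel columns grow to the right and rows downward; lengths in m; the calibration is good to about 2 mm. A picture is of the moment at which its call begins: read the wrist's pose just before it. camera_model takes no time and is no camera call.
- sign_off(): hands the job in; it is judged then, once.
The state is a dict: "time_s": time; "joint_positions": joint angles; "qd": joint speeds; "joint_efforts": joint torques, N m; "eef_pos": TCP position; "eef_rot": TCP orientation; "contact_force": force on the tool from outside, world axes, zero at the start; "torque": the same for the moment, N m; "finger_gap": finger opening in m; "grasp_force": force on a finger pad.
Only numpy, scipy, OpenCV 4.12 (cv2) and the standard library are available. Lean on these libraries where they do the work, as an engineer would, in place of code of your own. Each camera call takes 0.05 s, during which the arm holds its last target. There are 200 camera calls.

TASK

With the fingertips, flip the yellow lid of the white clothes-peg box up and right over until it leans back open by itself, let go of it, and then push the red peg along the box's side ledge so that it drops into the box. Only push: do not pick the peg up, and leave the mug, tumbler, bottle and plate standing where they are.

Things in the scene. Friction and masses are not known exactly. Their poses are not given: they have to be found in the camera images.
- box: White peg box fixed to the table, open top, 140 (x) x 140 (y) x 100 mm high, walls 4 mm, inner floor 30 mm up. A rimless ledge flush with its rim (top 100 mm up) spans y 70 to 180, x -65 to 65 mm: a thing on it can be pushed straight over the wall into the box. Origin: centre of the box's underside without the ledge; x from front (tab) to back (hinge), y to the ledge, z up.
- hinge (a point): Middle of the lid's hinge line, at the back top edge of the box, 70 mm behind the box's origin and 100 mm above the table; the hinge line runs along the box's y. Axes as the box's.
- lid (a joint): Lid angle, rad: 0 shut flat on the rim, 1.57 upright, 1.95 the stop where it leans back open. No spring, little friction; about 140 g (varies). Let go below about 1.55 it falls shut, beyond about 1.6 it falls on to the stop by its own weight. Above 1.75 counts as open.
- tab (a point): Middle of the front edge of the lid's thumb tab, underside: 180 mm from the hinge line, 40 mm before the box front. The yellow lid is a flat plate 6 mm thick, 142 mm wide, 140 mm deep; the tab (60 mm wide, 6 mm thick) sticks out 40 mm more, 100 mm above the table with nothing under it, so a fingertip fits below it to push it up and back. Axes turn with the lid; shut: as the box's.
- peg: Loose red clothes peg, a bar 80 mm (its x) x 14 mm (its y) x 12 mm high, 20 g, lying on the ledge with its length roughly along the box's x. Origin: centre of its underside, z up.
- mug: Loose blue ceramic mug, 80 mm across, 90 mm high, handle at its +y. Origin: centre of underside. Leave alone.
- tumbler: Loose green plastic tumbler, 70 mm across, 100 mm high. Origin: centre of underside. Leave alone.
- bottle: Loose orange dish-soap bottle with white cap, 60 mm across, 150 mm high. Origin: centre of underside. Leave alone.
- plate: Loose white melamine plate, 200 mm across, 20 mm high. Origin: centre of underside. Leave alone.

How it is judged:
By the outcome, as a careful person would: the job done as asked, in the order asked, and still so for the second after the job is handed in, with the robot touching nothing.
It also fails if it takes over 45 s, if anything falls off the work surface, if the arm or the gripper's body presses on something with over 40 N, if the wrist force passes 120 N, or if a joint passes its speed limit or range.

## Working session

There is one attempt and no reset: what is moved stays moved. The work goes in short steps, Python scripts to look and compute and a tool call to move; the robot and the scene stay as the last step left them, time stands still between calls to the robot, and variables do not carry over. Pictures are saved under pics/ and viewed, at most 10 in all, crops included, and the job is handed in when it is done.

Besides the shell and the picture viewer there is one more tool, called as a command line: name --argument value ..., lists and objects as JSON in quotes. servo_tool: Moves the arm, as the interface text tells. Its arguments: {"type":"object","properties":{"plan":{"type":"array","items":{"type":"object","properties":{"gripper":{"type":"number"},"tx":{"type":"number"},"ty":{"type":"number"},"tz":{"type":"number"},"twist":{"type":"number"}}}},"squeeze":{"type":"number"}},"required":["plan"]}

```bash
mkdir -p pics; ls; python3 - <<'E'
from workcell import readout,cams
import cv2,numpy as np
print({k:np.round(v,3).tolist() for k,v in readout.observe().items()})
ims=[cams.camera(n) for n in("scene","side")]
for n,i in zip(("scene","side"),ims):
    cv2.imwrite(f"pics/{n}0.png",i[:,:,::-1]); m=cams.camera_model(n); print(n,np.round(m["mtx"],1).tolist(),np.round(m["cam_to_world"],3).tolist())
print(cams.camera_model("wrist"))
E
```

```text
pics
{'time_s': 0.0, 'joint_positions': [-0.223, 0.313, 1.498, -0.0, 1.331, -0.223], 'qd': [0.0, -0.0, 0.002, -0.0, -0.001, 0.0], 'joint_efforts': [-0.0, -40.222, -25.226, 0.069, 0.035, -0.0], 'eef_pos': [0.525, 0.0, 0.238], 'eef_rot': [[-0.0, 1.0, -0.001], [1.0, 0.0, 0.0], [0.0, -0.001, -1.0]], 'contact_force': [-0.808, -0.064, 0.144], 'torque': [-0.017, 0.001, -0.009], 'grasp_force': 0.0, 'finger_gap': 0.088}
scene [[446.1, 0.0, 252.1], [0.0, 446.1, 192.4], [0.0, 0.0, 1.0]] [[0.456, 0.509, -0.73, 1.403], [0.89, -0.247, 0.384, -0.441], [0.015, -0.825, -0.565, 0.708], [0.0, 0.0, 0.0, 1.0]]
side [[393.7, 0.0, 254.8], [0.0, 393.7, 191.8], [0.0, 0.0, 1.0]] [[-0.96, -0.139, 0.242, 0.264], [-0.278, 0.542, -0.793, 1.005], [-0.021, -0.829, -0.559, 0.791], [0.0, 0.0, 0.0, 1.0]]
{'mtx': array([[297.70346515,   0.        , 253.92840748],
       [  0.        , 297.70346515, 187.92954935],
       [  0.        ,   0.        ,   1.        ]]), 'hand_eye': array([[ 4.41593029e-04, -9.66652141e-01, -2.56092644e-01,
         6.54122125e-02],
       [ 9.99999894e-01,  4.61036262e-04, -1.58876439e-05,
         9.06934755e-05],
       [ 1.33425821e-04, -2.56092610e-01,  9.66652242e-01,
        -1.45359337e-01],
       [ 0.00000000e+00,  0.00000000e+00,  0.00000000e+00,
         1.00000000e+00]])}
```

View pics/scene0.png

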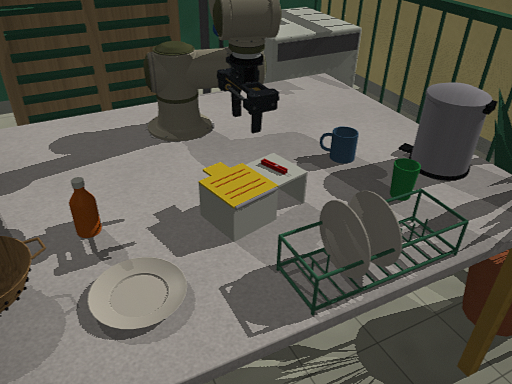

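View pics/side0.png

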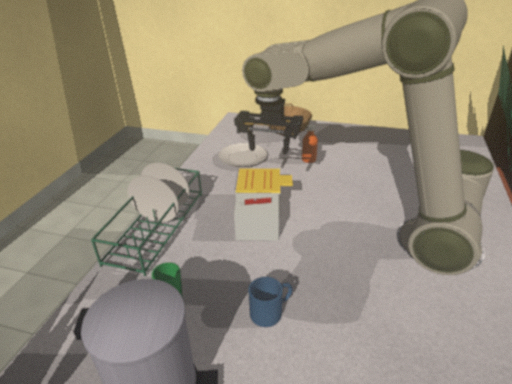

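The scene view shows the shut lid around (235,183), with its tab at (215,170) towards the robot and the peg at (274,166) on the ledge. The side view shows the lid at (258,181), the tab at (287,181) and the peg at (258,201). I'll cast these onto planes next.

```bash
cat > h.py <<'E'
import numpy as np,cv2
from workcell import readout,cams
def ray(px,m,T,z):
    px=np.asarray(px,float).reshape(-1,2)
    d=np.c_[px,np.ones(len(px))]@np.linalg.inv(m).T@T[:3,:3].T
    return T[:3,3]+d*((z-T[2,3])/d[:,2])[:,None]
def model(n):
    m=cams.camera_model(n)
    if n!="wrist": return m["mtx"],m["cam_to_world"]
    s=readout.observe();W=np.eye(4);W[:3,:3]=s["eef_rot"];W[:3,3]=s["eef_pos"]
    return m["mtx"],W@m["hand_eye"]
def big(mask):
    c=cv2.findContours(mask,0,cv2.CHAIN_APPROX_NONE)[0]
    return max(c,key=cv2.contourArea)[:,0]
def yellow(im,box):
    h=cv2.cvtColor(im,cv2.COLOR_RGB2HSV);m=cv2.inRange(h,(20,170,90),(35,255,255))
    k=np.zeros_like(m);k[box[1]:box[3],box[0]:box[2]]=1
    return cv2.morphologyEx(m*k,cv2.MORPH_CLOSE,np.ones((5,5)))
def red(im,box):
    h=cv2.cvtColor(im,cv2.COLOR_RGB2HSV);m=cv2.inRange(h,(0,150,60),(6,255,255))|cv2.inRange(h,(172,150,60),(180,255,255))
    k=np.zeros_like(m);k[box[1]:box[3],box[0]:box[2]]=1
    return m*k
E
python3 - <<'E'
from h import *
for n,by,br in(("scene",(190,150,290,215),(255,155,292,176)),("side",(225,160,300,200),(240,194,278,208))):
    im=cv2.imread(f"pics/{n}0.png")[:,:,::-1].copy();m,T=model(n)
    c=big(yellow(im,by));p=ray(c,m,T,.106)[:,:2]
    a=cv2.approxPolyDP(c.astype(np.int32),2.5,True)[:,0]
    print(n,np.c_[a,np.round(ray(a,m,T,.106)[:,:2],3)].tolist())
    c=big(red(im,br)); r=cv2.minAreaRect((ray(c,m,T,.108)[:,:2]*1000).astype(np.float32)); print("peg",r)
    im2=cv2.cvtColor(im,cv2.COLOR_RGB2HSV)
    for nm,lo,hi,z in(("blue",(100,100,30),(115,255,255),.05),("green",(55,120,40),(75,255,200),.05)):
        pass
E
```

```text
scene [[199.0, 181.0, 0.523, -0.127], [234.0, 207.0, 0.66, -0.096], [277.0, 185.0, 0.623, 0.038], [242.0, 163.0, 0.491, 0.007], [234.0, 167.0, 0.501, -0.021], [220.0, 162.0, 0.461, -0.043], [203.0, 169.0, 0.475, -0.097], [208.0, 177.0, 0.516, -0.1]]
peg ((542.4718627929688, 75.62820434570312), (83.82430267333984, 21.248371124267578), 19.99981117248535)
side [[281.0, 183.0, 0.493, -0.036]]
peg ((538.2670288085938, 80.6700668334961), (70.26468658447266, 14.595658302307129), 22.722227096557617)
```

servo_tool --plan '[{"tx": -68,"ty": -46,"twist": -52,"gripper": 88},{"tx": -68,"ty": -46,"twist": -52},{"tx": -68,"ty": -46,"twist": -52},{"tx": -68,"ty": -46,"twist": -52},{"tx": -68,"ty": -46,"twist": -52}]'

```text
validation failed for argument at $.pl...
```

servo_tool --plan '[{"twist": -52},{"twist": -52},{"twist": -52},{"twist": -52},{"twist": -52}]'

```text
validation failed for argument at $.pl...
```

```bash
cat > look.py <<'E'
from h import *
import sys
s=readout.observe();m,T=model("wrist");im=cams.camera("wrist");cv2.imwrite(f"pics/{sys.argv[1]}.png",im[:,:,::-1])
c=big(yellow(im,(0,0,512,384)));a=cv2.approxPolyDP(c.astype(np.int32),4,True)[:,0]
P=ray(a,m,T,.106); R,t=s["eef_rot"],s["eef_pos"]
print(s["time_s"],np.round(t,4),np.round(s["joint_positions"],2))
print(np.c_[a,np.round((P-t)@R*1000,1),np.round(P[:,:2]*1000)].tolist())
E
python3 look.py w1
```

```text
0.1 [0.5248 0.     0.2382] [-0.22  0.31  1.5  -0.    1.33 -0.22]
[[358.0, 137.0, 40.5, 96.1, 132.1, 621.0, 41.0], [215.0, 170.0, 9.5, -36.9, 132.3, 488.0, 10.0], [224.0, 209.0, -29.6, -29.3, 132.3, 495.0, -30.0], [187.0, 219.0, -40.1, -66.3, 132.3, 458.0, -40.0], [201.0, 264.0, -89.6, -54.6, 132.3, 470.0, -90.0], [342.0, 265.0, -90.6, 91.3, 132.1, 616.0, -91.0], [336.0, 253.0, -77.0, 84.1, 132.1, 609.0, -77.0], [338.0, 220.0, -41.0, 83.5, 132.1, 608.0, -41.0], [361.0, 219.0, -39.9, 106.3, 132.1, 631.0, -40.0], [371.0, 225.0, -46.3, 116.8, 132.1, 641.0, -46.0]]
```

View pics/w1.png

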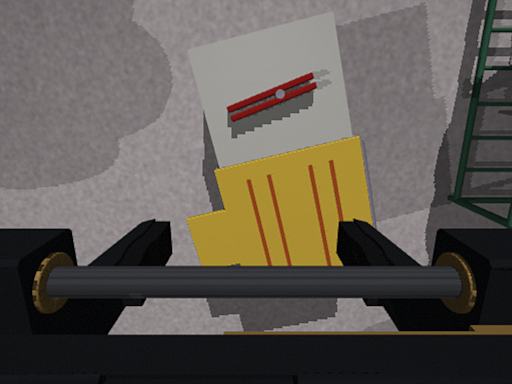

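The wrist view shows the lid's front-left corner at (215,170), the tab's corner at (187,219) and the peg centre near (272,98), which puts the box yaw at about 13°. The move call was rejected on validation, so I'll retry with every field in each row.

servo_tool --plan '[{"gripper": 88,"tx": -66,"ty": -48,"tz": 0,"twist": -52},{"gripper": 88,"tx": -66,"ty": -48,"tz": 0,"twist": -52},{"gripper": 88,"tx": -66,"ty": -48,"tz": 0,"twist": -52},{"gripper": 88,"tx": -66,"ty": -48,"tz": 0,"twist": -52},{"gripper": 88,"tx": -66,"ty": -48,"tz": 0,"twist": -52}]'

```text
time_s: 0.78
eef_pos: [0.4769, -0.0661, 0.2386]
eef_rot: [[-0.792, 0.611, -0.0], [0.611, 0.792, 0.0], [0.0, -0.0, -1.0]]
contact_force: [0.5, -0.0, -0.0]
finger_gap: 0.0877
grasp_force: 0.0
```

servo_tool --plan '[{"gripper": 88,"tx": 0,"ty": 0,"tz": 0,"twist": -51},{"gripper": 88,"tx": 0,"ty": 0,"tz": 0,"twist": -51},{"gripper": 88,"tx": 0,"ty": 0,"tz": 0,"twist": -51},{"gripper": 88,"tx": 0,"ty": 0,"tz": 0,"twist": -51},{"gripper": 88,"tx": 0,"ty": 0,"tz": 0,"twist": -51}]'

```text
time_s: 1.4
eef_pos: [0.4769, -0.066, 0.2385]
eef_rot: [[-0.973, -0.23, -0.0], [-0.23, 0.973, 0.0], [0.0, 0.0, -1.0]]
contact_force: [-0.2, -0.2, 0.5]
finger_gap: 0.088
grasp_force: 0.0
```

```bash
python3 look.py w2
```

```text
1.4 [ 0.4769 -0.066   0.2385] [-0.38  0.22  1.62 -0.    1.3  -2.18]
[[183.0, 206.0, -26.5, -69.7, 132.5, 519.0, -128.0], [187.0, 265.0, -90.9, -69.4, 132.5, 581.0, -113.0], [321.0, 265.0, -90.9, 69.6, 132.5, 549.0, 23.0], [325.0, 206.0, -26.5, 69.7, 132.5, 487.0, 8.0], [285.0, 205.0, -25.5, 30.4, 132.5, 495.0, -30.0], [284.0, 166.0, 13.3, 28.4, 132.5, 457.0, -41.0], [224.0, 166.0, 13.3, -28.4, 132.5, 470.0, -97.0], [223.0, 205.0, -25.5, -30.4, 132.5, 509.0, -90.0]]
```

View pics/w2.png

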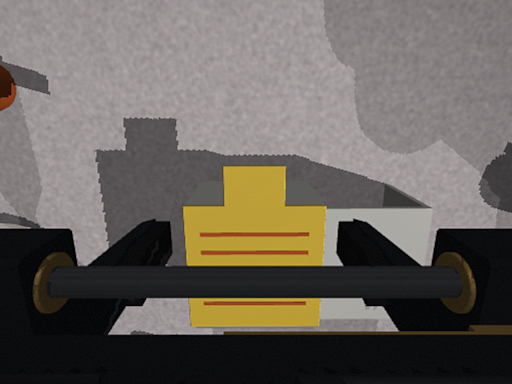

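The tab is centred between the fingers, with its tip at tool x +13 and the hinge at tool x −167. I'll go down and grip its sides lightly.

servo_tool --plan '[{"gripper": 88,"tx": 0,"ty": 0,"tz": 50,"twist": 0},{"gripper": 88,"tx": 0,"ty": 0,"tz": 100,"twist": 0},{"gripper": 88,"tx": 0,"ty": 0,"tz": 130,"twist": 0},{"gripper": 88,"tx": 0,"ty": 0,"tz": 147,"twist": 0},{"gripper": 88,"tx": 0,"ty": 0,"tz": 147,"twist": 0}]'

```text
time_s: 2.08
eef_pos: [0.4764, -0.0658, 0.0908]
eef_rot: [[-0.975, -0.223, -0.002], [-0.223, 0.975, 0.001], [0.002, 0.001, -1.0]]
contact_force: [0.1, -0.6, 0.4]
finger_gap: 0.088
grasp_force: 0.0
```

servo_tool --plan '[{"gripper": 50,"tx": 0,"ty": 0,"tz": 0,"twist": 0},{"gripper": 50,"tx": 0,"ty": 0,"tz": 0,"twist": 0},{"gripper": 50,"tx": 0,"ty": 0,"tz": 0,"twist": 0},{"gripper": 50,"tx": 0,"ty": 0,"tz": 0,"twist": 0}]' --squeeze 10

```text
time_s: 2.58
eef_pos: [0.4772, -0.0659, 0.0922]
eef_rot: [[-0.974, -0.225, 0.001], [-0.225, 0.974, 0.0], [-0.001, -0.0, -1.0]]
contact_force: [0.2, 2.1, 3.7]
finger_gap: 0.0598
grasp_force: 10.0
```

servo_tool --plan '[{"gripper": 50,"tx": -1,"ty": 0,"tz": -14.5,"twist": 0},{"gripper": 50,"tx": -3,"ty": 0,"tz": -29,"twist": 0},{"gripper": 50,"tx": -6.5,"ty": 0,"tz": -43,"twist": 0},{"gripper": 50,"tx": -11,"ty": 0,"tz": -57,"twist": 0},{"gripper": 50,"tx": -17,"ty": 0,"tz": -70,"twist": 0}]'

```text
time_s: 3.2
eef_pos: [0.4936, -0.062, 0.1628]
eef_rot: [[-0.974, -0.225, -0.001], [-0.225, 0.974, 0.0], [0.001, 0.0, -1.0]]
contact_force: [-0.2, 0.6, -1.3]
finger_gap: 0.0599
grasp_force: 10.0
```

servo_tool --plan '[{"gripper": 50,"tx": -7,"ty": 0,"tz": -13,"twist": 0},{"gripper": 50,"tx": -15,"ty": 0,"tz": -25,"twist": 0},{"gripper": 50,"tx": -24,"ty": 0,"tz": -36.5,"twist": 0},{"gripper": 50,"tx": -34,"ty": 0,"tz": -47,"twist": 0},{"gripper": 50,"tx": -45,"ty": 0,"tz": -57,"twist": 0}]'

```text
time_s: 3.82
eef_pos: [0.5379, -0.0514, 0.2194]
eef_rot: [[-0.974, -0.225, -0.0], [-0.225, 0.974, 0.001], [0.0, 0.001, -1.0]]
contact_force: [1.2, 3.7, -4.2]
finger_gap: 0.0596
grasp_force: 10.0
```

```bash
python3 - <<'E'
from h import *
cv2.imwrite("pics/s3.png",cams.camera("side")[100:280,150:350,::-1].repeat(3,0).repeat(3,1))
E
```

```text
(no output)
```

View pics/s3.png

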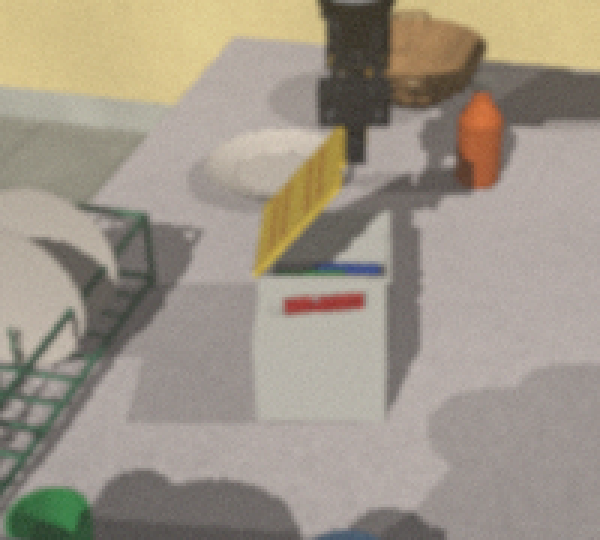

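The side crop shows the lid held at about 50° (tip at (345,130), hinge at (258,270)), with the peg undisturbed at (325,302). I'll continue the arc.

servo_tool --plan '[{"gripper": 50,"tx": -12,"ty": 0,"tz": -8.5,"twist": 0},{"gripper": 50,"tx": -24,"ty": 0,"tz": -16,"twist": 0},{"gripper": 50,"tx": -37,"ty": 0,"tz": -23,"twist": 0},{"gripper": 50,"tx": -51,"ty": 0,"tz": -28,"twist": 0},{"gripper": 50,"tx": -65,"ty": 0,"tz": -32,"twist": 0}]'

```text
time_s: 4.5
eef_pos: [0.6012, -0.0362, 0.2513]
eef_rot: [[-0.974, -0.226, -0.0], [-0.226, 0.974, 0.002], [0.0, 0.002, -1.0]]
contact_force: [-2.0, 5.9, -0.8]
finger_gap: 0.0595
grasp_force: 10.0
```

servo_tool --plan '[{"gripper": 50,"tx": -14,"ty": 0,"tz": -3,"twist": 0},{"gripper": 50,"tx": -28.5,"ty": 0,"tz": -4.5,"twist": 0},{"gripper": 50,"tx": -43,"ty": 0,"tz": -5,"twist": 0},{"gripper": 50,"tx": -57.5,"ty": 0,"tz": -4,"twist": 0},{"gripper": 50,"tx": -72,"ty": 0,"tz": -2,"twist": 0}]'

```text
time_s: 5.12
eef_pos: [0.6713, -0.0195, 0.253]
eef_rot: [[-0.974, -0.226, -0.001], [-0.226, 0.974, 0.002], [0.0, 0.002, -1.0]]
contact_force: [-1.8, 6.9, -2.2]
finger_gap: 0.0599
grasp_force: 10.0
```

servo_tool --plan '[{"gripper": 50,"tx": -11,"ty": 0,"tz": 1,"twist": 0},{"gripper": 50,"tx": -11,"ty": 0,"tz": 1,"twist": 0},{"gripper": 88,"tx": -11,"ty": 0,"tz": 1,"twist": 0},{"gripper": 88,"tx": -11,"ty": 0,"tz": 1,"twist": 0},{"gripper": 88,"tx": -11,"ty": 0,"tz": 1,"twist": 0}]'

```text
time_s: 5.75
eef_pos: [0.6817, -0.0191, 0.2521]
eef_rot: [[-0.974, -0.225, 0.001], [-0.225, 0.974, -0.0], [-0.001, -0.001, -1.0]]
contact_force: [0.2, 0.2, -0.1]
finger_gap: 0.0871
grasp_force: 0.0
```

servo_tool --plan '[{"gripper": 88,"tx": -11,"ty": 0,"tz": -20,"twist": 0},{"gripper": 88,"tx": 0,"ty": 0,"tz": -50,"twist": 0},{"gripper": 88,"tx": 30,"ty": 0,"tz": -50,"twist": 0},{"gripper": 88,"tx": 70,"ty": 0,"tz": -50,"twist": 0},{"gripper": 88,"tx": 100,"ty": 0,"tz": -50,"twist": 0}]'

```text
time_s: 6.38
eef_pos: [0.5828, -0.0417, 0.3022]
eef_rot: [[-0.974, -0.225, 0.001], [-0.225, 0.974, -0.0], [-0.001, -0.001, -1.0]]
contact_force: [0.7, 0.1, -0.6]
finger_gap: 0.0879
grasp_force: 0.0
```

```bash
python3 - <<'E'
from h import *
im=cams.camera("side"); cv2.imwrite("pics/s4f.png",im[:,:,::-1]); cv2.imwrite("pics/s4.png",im[100:280,150:350,::-1].repeat(3,0).repeat(3,1))
E
```

```text
(no output)
```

View pics/s4.png

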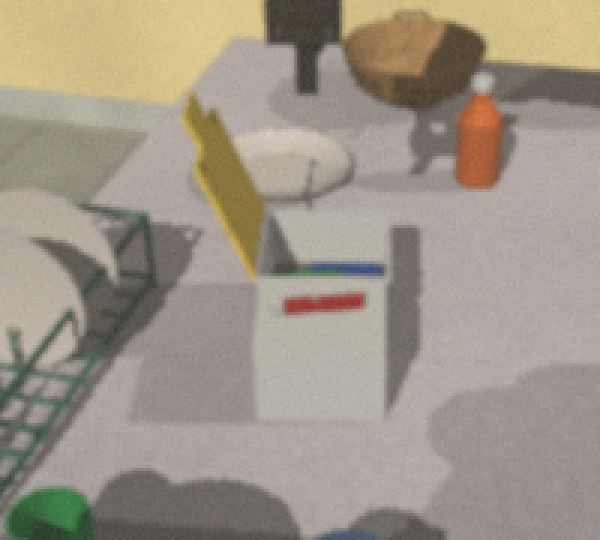

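The side crop shows the lid leaning back open (tip at (190,100), hinge at (255,272)) and the peg still on the ledge at (325,302). Next I'll move to the far side of the peg with the fingers shut.

servo_tool --plan '[{"gripper": 0,"tx": 15,"ty": 50,"tz": 0,"twist": 0},{"gripper": 0,"tx": 15,"ty": 100,"tz": 20,"twist": 0},{"gripper": 0,"tx": 15,"ty": 150,"tz": 60,"twist": 0},{"gripper": 0,"tx": 15,"ty": 170,"tz": 100,"twist": 0},{"gripper": 0,"tx": 15,"ty": 170,"tz": 110,"twist": 0}]'

```text
time_s: 7.05
eef_pos: [0.5304, 0.1218, 0.1902]
eef_rot: [[-0.974, -0.227, -0.003], [-0.227, 0.974, -0.0], [0.003, 0.001, -1.0]]
contact_force: [-0.2, -0.1, 1.1]
finger_gap: 0.0406
grasp_force: 0.0
```

```bash
cat > peg.py <<'E'
from h import *
import sys
s=readout.observe();m,T=model("wrist");im=cams.camera("wrist");cv2.imwrite(f"pics/{sys.argv[1]}.png",im[:,:,::-1])
R,t=s["eef_rot"],s["eef_pos"];print(s["time_s"],np.round(t,4),s["finger_gap"])
c=np.vstack([k[:,0] for k in cv2.findContours(red(im,(0,0,512,384)),0,1)[0] if cv2.contourArea(k)>30])
q=ray(c,m,T,.110); r=cv2.minAreaRect((((q-t)@R)[:,:2]*1000).astype(np.float32));print("peg in tool mm",r,c.min(0),c.max(0))
E
python3 peg.py w5
```

```text
7.05 [0.5304 0.1218 0.1902] 0.04055517277169647
peg in tool mm ((9.142021179199219, -47.47331619262695), (15.66868782043457, 64.75213623046875), 81.90557098388672) [176 142] [210 221]
```

View pics/w5.png

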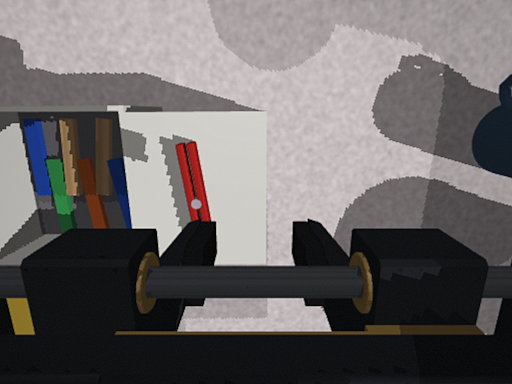

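The view shows the peg's near end at (185,143), its pivot stud at (196,204), the rest hidden by the left finger, and the open box on the left. I'll combine this with the unobstructed first view.

```bash
python3 - <<'E'
from h import *
M=cams.camera_model("wrist")["mtx"];H=cams.camera_model("wrist")["hand_eye"]
s=readout.observe();R,t=np.array(s["eef_rot"]),np.array(s["eef_pos"])
W0=np.eye(4);W0[:3,:3]=[[0,1,-.001],[1,0,0],[0,-.001,-1]];W0[:3,3]=[.5248,0,.2382]
im=cv2.imread("pics/w1.png")[:,:,::-1].copy();k=red(im,(200,50,345,140));c=np.argwhere(k)[:,::-1]
q=ray(c,M,W0@H,.110);r=cv2.minAreaRect((((q-t)@R)[:,:2]*1000).astype(np.float32));print("w1 red in tool",r)
print("stud w1",((ray([280,94],M,W0@H,.112)-t)@R*1000).round(1))
W=np.eye(4);W[:3,:3]=R;W[:3,3]=t
print("stud, end now",((ray([[196,204],[185,142]],M,W@H,.112)-t)@R*1000).round(1))
b=np.array([.571,-.044,.1]);print("box origin in tool",((b-t)@R*1000).round(1))
E
```

```text
w1 red in tool ((1.715667724609375, -46.03203582763672), (13.468183517456055, 79.51042938232422), 81.63223266601562)
stud w1 [[ -6.3 -45.2  78.4]]
stud, end now [[ -6.9 -45.8  78.4]
 [ 41.7 -51.6  78.5]]
box origin in tool [  -1.9 -169.6   90.4]
```

servo_tool --plan '[{"gripper": 0,"tx": 5,"ty": 0,"tz": 0,"twist": -8},{"gripper": 0,"tx": 5,"ty": 0,"tz": 0,"twist": -8},{"gripper": 0,"tx": 5,"ty": 0,"tz": 30,"twist": -8},{"gripper": 0,"tx": 5,"ty": 0,"tz": 60,"twist": -8},{"gripper": 0,"tx": 5,"ty": 0,"tz": 83,"twist": -8}]'

```text
time_s: 7.72
eef_pos: [0.5273, 0.119, 0.1087]
eef_rot: [[-0.935, -0.354, 0.001], [-0.354, 0.935, -0.0], [-0.001, -0.001, -1.0]]
contact_force: [0.1, -0.5, -1.5]
finger_gap: 0.0003
grasp_force: 0.0
```

servo_tool --plan '[{"gripper": 0,"tx": 0,"ty": 0,"tz": 0,"twist": 0},{"gripper": 0,"tx": 0,"ty": 0,"tz": 0,"twist": 0}]'

```text
time_s: 7.98
eef_pos: [0.5275, 0.1195, 0.1102]
eef_rot: [[-0.934, -0.357, 0.002], [-0.357, 0.934, -0.0], [-0.002, -0.001, -1.0]]
contact_force: [-0.7, -0.3, 0.9]
finger_gap: 0.0005
grasp_force: 0.0
```

servo_tool --plan '[{"gripper": 0,"tx": 0,"ty": 0,"tz": 5,"twist": 0},{"gripper": 0,"tx": 2,"ty": -15,"tz": 5,"twist": 0},{"gripper": 0,"tx": 4,"ty": -25,"tz": 5,"twist": 0},{"gripper": 0,"tx": 5,"ty": -33,"tz": 5,"twist": 0},{"gripper": 0,"tx": 6,"ty": -41,"tz": 5,"twist": 0}]'

```text
time_s: 8.6
eef_pos: [0.5357, 0.0788, 0.1038]
eef_rot: [[-0.934, -0.358, 0.0], [-0.358, 0.934, 0.0], [-0.0, 0.0, -1.0]]
contact_force: [-0.3, 0.2, -0.2]
finger_gap: 0.0003
grasp_force: 0.1
```

```bash
python3 peg.py w6
```

```text
8.6 [0.5357 0.0788 0.1038] 0.0003450423196177492
peg in tool mm ((24.454975128173828, -21.07166862487793), (14.598122596740723, 33.01145935058594), 89.94467163085938) [195 163] [226 228]
```

View pics/w6.png

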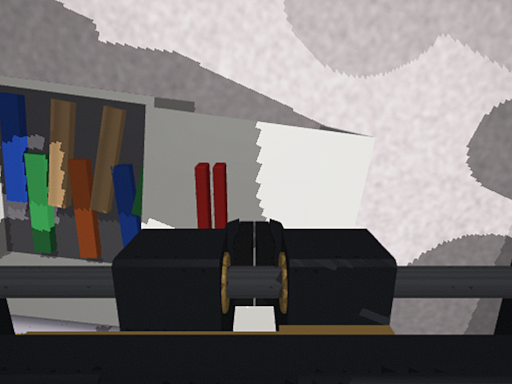

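The peg sits flush along the fingers, with its end at (210,163) and no skew relative to the tool. I'll keep pushing toward the box.

servo_tool --plan '[{"gripper": 0,"tx": 1,"ty": -7,"tz": 0,"twist": 0},{"gripper": 0,"tx": 2,"ty": -14,"tz": 0,"twist": 0},{"gripper": 0,"tx": 3,"ty": -21,"tz": 0,"twist": 0},{"gripper": 0,"tx": 4,"ty": -28,"tz": 0,"twist": 0},{"gripper": 0,"tx": 5,"ty": -35,"tz": 0,"twist": 0}]'

```text
time_s: 9.28
eef_pos: [0.5435, 0.0445, 0.1037]
eef_rot: [[-0.934, -0.358, -0.0], [-0.358, 0.934, 0.0], [0.0, 0.0, -1.0]]
contact_force: [-0.4, 0.3, 0.5]
finger_gap: 0.0006
grasp_force: 0.1
```

servo_tool --plan '[{"gripper": 0,"tx": 1,"ty": -7,"tz": 0,"twist": 0},{"gripper": 0,"tx": 2,"ty": -14,"tz": 0,"twist": 0},{"gripper": 0,"tx": 3,"ty": -21,"tz": 0,"twist": 0},{"gripper": 0,"tx": 4,"ty": -26,"tz": 0,"twist": 0},{"gripper": 0,"tx": 4,"ty": -26,"tz": 0,"twist": 0}]'

```text
time_s: 9.9
eef_pos: [0.549, 0.019, 0.1037]
eef_rot: [[-0.934, -0.358, -0.0], [-0.358, 0.934, 0.0], [0.0, 0.0, -1.0]]
contact_force: [-0.3, 0.4, -0.0]
finger_gap: 0.0009
grasp_force: 0.0
```

servo_tool --plan '[{"gripper": 0,"tx": 0,"ty": 0,"tz": -40,"twist": 0},{"gripper": 0,"tx": 0,"ty": 20,"tz": -80,"twist": 0},{"gripper": 0,"tx": 0,"ty": 70,"tz": -100,"twist": 0},{"gripper": 0,"tx": 0,"ty": 100,"tz": -100,"twist": 0},{"gripper": 0,"tx": 0,"ty": 100,"tz": -100,"twist": 0}]'

```text
time_s: 10.52
eef_pos: [0.5126, 0.1141, 0.204]
eef_rot: [[-0.933, -0.361, 0.0], [-0.361, 0.933, 0.0], [-0.0, -0.0, -1.0]]
contact_force: [-0.2, 0.1, -0.2]
finger_gap: 0.0005
grasp_force: 0.0
```

```bash
python3 - <<'E'
from h import *
a=cams.camera("scene")[120:260,170:330,::-1];b=cams.camera("side")[120:260,180:340,::-1]
cv2.imwrite("pics/f7.png",cv2.resize(np.hstack([a,b]),None,fx=2.5,fy=2.5))
E
```

```text
(no output)
```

View pics/f7.png

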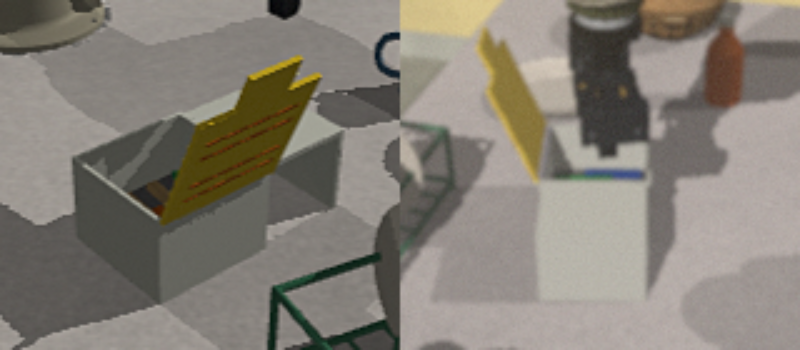

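```bash
python3 peg.py w8
```

```text
10.625 [0.5133 0.1122 0.2036] 0.00040261937466218127
peg in tool mm ((-6.270513534545898, -98.22416687011719), (20.610729217529297, 2.6806976795196533), 12.349043846130371) [134 186] [138 209]
```

View pics/w8.png

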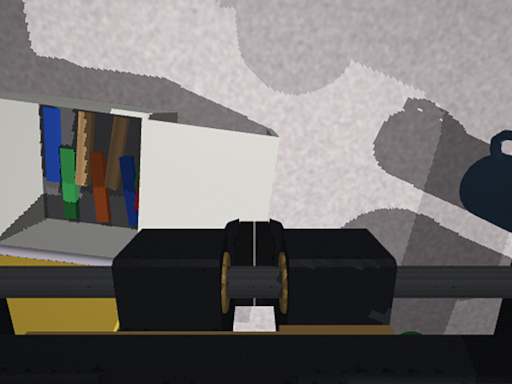

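The ledge is empty, and a red sliver at (136,186–209) shows below the rim inside the box. The lid is open and the robot is clear of everything, so I'm handing in.

```bash
python3 -c "
from workcell import sign_off
print(sign_off())"
```

```text
the job is handed in; nothing more can be done
None
```

The lid is leaning back open and let go, and the red peg was pushed off the ledge into the box; I handed the job in at about 10.6 s, with the robot clear of everything and the mug, tumbler, bottle and plate not touched.

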